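Count washers through the tray gate

ROBOT

A 6-joint arm with a two-finger parallel gripper is mounted at the origin on the work surface. World frame = base frame: x ahead of the robot, y to its left, z up, the work surface at z = 0. Lengths are in m, angles in rad, forces in N, time in s.
With the tool pointing down it reaches from about 0.25 to 0.8 m from the base axis. Payload 8.5 kg.
Tool frame: the origin (TCP) lies midway between the tips of the shut fingers; the grasp point (between the pads) lies 19 mm behind it; z points along the fingers, y is the line along which they close (so a half turn about z gives the same grasp; the last joint's range is limited). The gripper opens to 85 mm and grips with 20 to 120 N. Pads are 22 mm wide; open, the fingers measure 114 mm over their backs; the gripper's body (76 mm by 85 mm) begins 54 mm behind the grasp point. The pads swing forward as they close: fully open they stand 13 mm farther back than shut.
Start: joints at [-1.112, 0.238, -0.013, 1.319, 0, 1.571], TCP at [0.232, -0.471, 0.231] pointing down, gripper open.
Joint ranges: [-2.66, 2.66], [-1.03, 1.9], [-1.14, 1.46], [-1.82, 2.27], [-1.45, 1.34], [-3.14, 3.14]. Speed limits (rad/s): [2.22, 2.22, 2.79, 3.14, 3.14, 3.14].

INTERFACE

Orientations are given as a rotation vector (axis times angle).
In Python, from plant import env gives the robot as it stands.
- The arm moves only by the tool step_arm, never from a script. Its argument "moves" is a list of rows, each a list of 3 entries, a list of its own where there are three numbers: the shift along the world's x, y, z in m, then the turn about the world's z in rad, then the opening in per cent of the stroke, from 0 (shut) to 100 (fully open). In form: [[[dx, dy, dz], turn, jaw], ...]. A call has 1 to 8 rows; each row is the pose to reach, as a shift and turn from the pose commanded when the call began; what a row does not reach only later rows make up. A row lasts 1/10 s, in which the tool goes at most 50 mm and 8.59 degrees, less where a joint would pass 70% of its speed; a pose out of reach is approached as far as the arm can. A call with a gripper value outside its range is refused whole. The fingers move at their own pace and stop on an object; the grip force is fixed at half the most. Time passes only in rows, so rows that repeat a pose let the fingers close. It gives the time, the measured TCP pose, the force, the opening and the grip force at its end, in the units of the state.
- env.observe(): the state, without advancing time (a new reading comes with each control period).
- env.get_image(name): name is "scene" or "top" or "wrist"; returns (picture, depth): 480x640x3 uint8, red, green, blue; 480x640 float32, m along the optical axis (not along the pixel's ray), 0 where there is no reading.
- env.camera_params(name): a dict with "mtx" (3x3 intrinsics, pixels), "D" ([k1, k2, p1, p2, k3] as OpenCV has them; the pictures are not rectified), "world_from_camera" (4x4, takes a point from camera to world coordinates). Camera axes: x right, y up, looking along -z (the intrinsics and any distortion apply to the point x, -y, -z); pixel columns grow to the right and rows downward; lengths in m; the calibration is good to about 2 mm. A picture is of the moment at which its call begins: read the wrist's pose just before it. camera_params takes no time and is no camera call; for the wrist camera it gives the pose at the moment of the call.
- env.job_done(): hands the job in; it is judged then, once.
Trained networks look in the newest picture that a camera, given by its name, has taken for a name from the list of things; names that differ only in an ending like _2 or _b are one class to them, and where a whole thing is asked for, a point or a joint stands for the part that bears it (a point fixed in the world has none). Each returns a list of dicts, best first, with "confidence" (0 to 1); they miss things now and then, are a little off and sometimes report something else, mostly with a low value. They report only what shows in the picture. A call takes as long as a camera call.
- env.masks_of(name, camera): "region" (480x640 bool, what is visible of it) and "location" ([column, row] in pixels, amid what is visible of it).
The state is a dict: "time": time; "q": joint angles; "qvel": joint speeds; "joint_torque": joint torques, N m; "ee_pos": TCP position; "orientation": TCP orientation; "ft_force": force on the tool from outside, world axes, zero at the start; "moment": the same for the moment, N m; "width": finger opening in m; "gripper_force": force on a finger pad.
Only numpy, scipy, OpenCV 4.12 (cv2) and the standard library are available. Lean on these libraries where they do the work, as an engineer would, in place of code of your own. Each camera call takes 0.05 s, during which the arm holds its last target. There are 200 camera calls.

TASK

Gently sweep the three loose dark steel washers across the yellow deck of the counting tray and out through its gate, one at a time, so that each drops into the slot behind the gate. Push them with your fingers along the deck: do not pick up or squeeze any washer. Leave the wheel nut and the blue socket standing where they are on the deck, and the jar beside the tray.

Things in the scene. Friction and masses are not known exactly. Their poses are not given: they have to be found in the camera images.
- tray: grey counting tray, fixed. Origin: on the table (z = 0), mid plan; -y points from the deck out through the gate to the slot, x runs along the gate wall. Flat yellow deck 50 mm above the table, free area x -125 to 125, y -50 to 140 mm, fenced by grey rims 22 mm high (top at z = 72 mm), 7 mm thick. The gate wall takes y -60 to -50 mm; the deck ends in a sharp edge at y = -60
- gate (a point): middle of the gate, at deck height (tray frame 0, -55, 50 mm): an opening 46 mm wide with red jambs in a wall 10 mm thick and 22 mm high; its axes are the tray's
- slot (a point): centre of the slot's white floor, 6 mm above the table (tray frame 0, -100, 6 mm): an open-topped pocket 64 mm wide in x and 80 mm long in y, its floor 44 mm below the deck; its outer walls are 6 mm thick with their tops 56 mm above the table (6 mm above the deck); its axes are the tray's
- washer1: dark steel washer (one of three alike), 34 mm outside diameter, 13 mm hole, 10 mm thick, about 45 g; lies flat on the yellow deck at the start. Origin: centre of its underside (deck height, z about 0.050, while it lies flat); z up, its yaw means nothing
- washer2: dark steel washer (one of three alike), 34 mm outside diameter, 13 mm hole, 10 mm thick, about 45 g; lies flat on the yellow deck at the start. Origin: centre of its underside (deck height, z about 0.050, while it lies flat); z up, its yaw means nothing
- washer3: dark steel washer (one of three alike), 34 mm outside diameter, 13 mm hole, 10 mm thick, about 45 g; lies flat on the yellow deck at the start. Origin: centre of its underside (deck height, z about 0.050, while it lies flat); z up, its yaw means nothing
- wheel_nut: bright steel flanged wheel nut, loose, standing on the deck in a corner near the gate wall: flange 28 mm across, hexagon 21 mm across flats, 23 mm high. Origin: centre of its underside. Leave it alone
- socket: blue wrench socket, loose, standing on the deck in the other corner near the gate wall: 28 mm diameter, 42 mm high. Origin: centre of its underside. Leave it alone
- jar: whitish jar with a black lid and a paper label, loose, standing on the table behind the tray's rear rim (tray +y): 72 mm diameter, 105 mm high. Origin: centre of its underside. Leave it alone

How it is judged:
By the outcome, as a careful person would: the job done as asked, in the order asked, and still so for the second after the job is handed in, with the robot touching nothing.
It also fails if it takes over 70 s, if anything falls off the work surface, if the arm or the gripper's body presses on something with over 40 N, if the wrist force passes 120 N, or if a joint passes its speed limit or range.

## Working session

There is one attempt and no reset: what is moved stays moved. The work goes in short steps, Python scripts to look and compute and a tool call to move; the robot and the scene stay as the last step left them, time stands still between calls to the robot, and variables do not carry over. Pictures are saved under pics/ and viewed, at most 10 in all, crops included, and the job is handed in when it is done.

Besides the shell and the picture viewer there is one more tool, called after "Request:" in YAML: its name, and indented under it one key for each argument. step_arm: Moves the arm, as the interface text tells. Its arguments: {"type":"object","properties":{"moves":{"type":"array","items":{"type":"array"}}},"required":["moves"]}

```bash
mkdir -p pics; cat > h.py <<'E'
from plant import env
import numpy as np, cv2
def uv2w(cam,uv,z):
    p=env.camera_params(cam);T=np.array(p["world_from_camera"])
    n=cv2.undistortPoints(np.array(uv,float).reshape(-1,1,2),np.array(p["mtx"],float),np.array(p["D"],float)).reshape(-1,2)
    d=np.c_[n[:,0],-n[:,1],-np.ones(len(n))]@T[:3,:3].T
    o=T[:3,3]; return o+d*((z-o[2])/d[:,2])[:,None]
def snap(cam,f):
    im,d=env.get_image(cam); cv2.imwrite(f"pics/{f}.png",im[:,:,::-1]); return im,d
E
python3 - <<'E'
from h import *
im,d=snap("top","top0"); snap("scene","sc0")
for n in ["washer1","wheel_nut","socket","jar","tray"]:
    for m in env.masks_of(n,"top"):
        r=m["region"]; ys,xs=np.nonzero(r); c=(xs.mean(),ys.mean())
        print(n,round(m["confidence"],2),np.round(c,1),r.sum(),uv2w("top",c,.06).round(4), np.median(d[r]).round(3))
print(env.observe())
E
```

```text
washer1 0.93 [325.1 293.7] 374 [[0.5037 0.0802 0.06  ]] 0.754
washer1 0.8 [308.7 255.4] 384 [[0.5579 0.1038 0.06  ]] 0.76
washer1 0.62 [316.8 210.4] 366 [[0.6227 0.0926 0.06  ]] 0.766
wheel_nut 0.87 [382.  305.6] 322 [[ 4.874e-01 -1.000e-04  6.000e-02]] 0.738
socket 0.66 [325.8 293.5] 375 [[0.504  0.0792 0.06  ]] 0.754
socket 0.6 [362.3 172.9] 425 [[0.6775 0.0273 0.06  ]] 0.737
jar 0.61 [200.1 288.8] 2476 [[0.5089 0.2592 0.06  ]] 0.718
tray 0.82 [335.2 248.6] 28423 [[0.5677 0.0661 0.06  ]] 0.769
tray 0.57 [381.1 305.6] 301 [[0.4874 0.0011 0.06  ]] 0.738
{'time': 0.35, 'q': array([-1.11199259e+00,  2.38340741e-01, -1.36913751e-02,  1.31916579e+00,
        8.51962495e-06,  1.57079876e+00]), 'qvel': array([ 0.00060123, -0.00064156,  0.00143605,  0.00186428,  0.00085492,
        0.00213232]), 'joint_torque': array([ 1.38275220e-03, -5.38070512e+01,  3.46284664e+01,  8.09442397e-03,
        4.95555064e-07, -3.67153646e-06]), 'ee_pos': array([ 0.23245755, -0.4705943 ,  0.23112774]), 'orientation': array([-3.05890921e+00, -7.14289688e-01,  1.30392320e-04]), 'ft_force': array([0.33486219, 0.29736449, 0.41191751]), 'moment': array([-0.01444989, -0.01914743,  0.0241293 ]), 'gripper_force': 0.0, 'width': 0.08553382774069314}
```

View pics/top0.png

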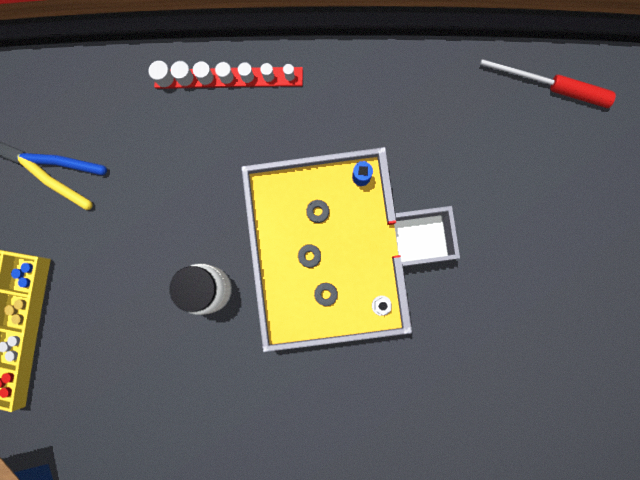

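View pics/sc0.png

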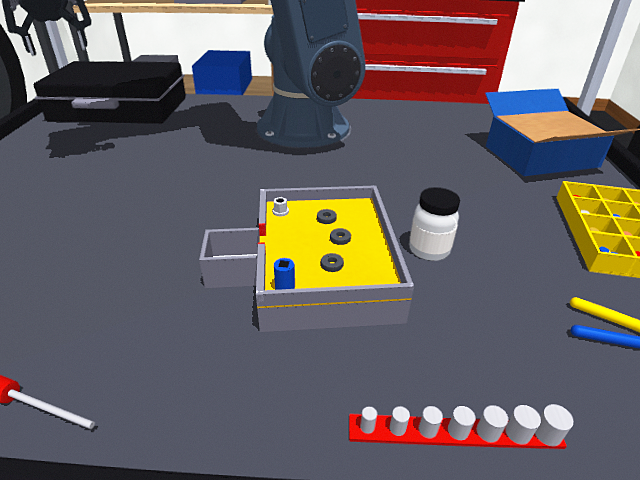

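```bash
cat > fit.py <<'E'
from h import *
from scipy.spatial.transform import Rotation as R
im=cv2.imread("pics/top0.png")
hsv=cv2.cvtColor(im,cv2.COLOR_BGR2HSV)
# rim-top outer corners
px=[(243,167.5),(384.5,150),(410.5,332),(265,350)]
W=uv2w("top",px,.072)[:,:2]; L=np.array([(132,147),(132,-60),(-132,-60),(-132,147)])/1e3
a,b=W-W.mean(0),L-L.mean(0)
U,S,V=np.linalg.svd(b.T@a); Rt=(V.T@U.T); 
if np.linalg.det(Rt)<0: V[1]*=-1; Rt=V.T@U.T
t=W.mean(0)-Rt@L.mean(0)
np.savez("tray.npz",R=Rt,t=t)
if __name__=="__main__":
    print("yaw",np.arctan2(Rt[1,0],Rt[0,0]),"t",t,"res mm",((W-(L@Rt.T+t))*1e3).round(1))
    red=cv2.inRange(hsv,(0,150,80),(8,255,255))[200:280,370:420]; n,l,s,c=cv2.connectedComponentsWithStats(red)
    c=c[1:]+[370,200]; print("red",s[1:,4],((uv2w("top",c,.072)[:,:2]-t)@Rt*1e3).round(1))
    wh=cv2.inRange(hsv,(0,0,215),(180,30,255))[205:275,390:460];ys,xs=np.nonzero(wh)
    print("slotfloor",((uv2w("top",[(xs.mean()+390,ys.mean()+205)],.006)[:,:2]-t)@Rt*1e3).round(1))
    for n,u in dict(w1=(325.1,293.7),w2=(308.7,255.4),w3=(316.8,210.4),nut=(382,305.6),sock=(362.3,172.9)).items():
        w=uv2w("top",[u],.059 if n[0]=='w' else .07)[:,:2]; print(n,w.round(4),((w-t)@Rt*1e3).round(1))
    o=env.observe(); M=R.from_rotvec(o["orientation"]).as_matrix(); print("tool x,y",M[:,0].round(3),M[:,1].round(3))
E
python3 fit.py
```

```text
yaw 0.13246922123124624 t [0.57269136 0.03673428] res mm [[-1.2 -1.2]
 [-3.1  1.4]
 [ 1.7  1.7]
 [ 2.5 -1.9]]
red [18  8] [[ 24.8 -54. ]
 [-22.9 -53.3]]
slotfloor [[  -3.1 -101.4]]
w1 [[0.5037 0.0801]] [[-62.7  52.1]]
w2 [[0.5579 0.1038]] [[-5.8 68.4]]
w3 [[0.6228 0.0926]] [[57.  48.8]]
nut [[0.4877 0.0008]] [[-89.  -24.4]]
sock [[0.6753 0.0278]] [[100.6 -22.4]]
tool x,y [0.897 0.443 0.   ] [ 0.443 -0.897 -0.   ]
```

Request:
step_arm:
  moves:
    - [[0.04,0.08,0],0.15,12]
    - [[0.08,0.15,0],0.3,12]
    - [[0.12,0.22,0],0.45,12]
    - [[0.15,0.29,0],0.6,12]
    - [[0.18,0.35,0],0.75,12]
    - [[0.22,0.42,0],0.9,12]
    - [[0.26,0.49,0],1.05,12]
    - [[0.29,0.55,0],1.15,12]

```text
time: 1.15
ee_pos: [0.4192, -0.1147, 0.2316]
orientation: [2.172, 2.269, 0.001]
ft_force: [0.7, -0.9, 0.6]
width: 0.0104
gripper_force: 0.0
```

Request:
step_arm:
  moves:
    - [[0.02,0.03,0],0.05,12]
    - [[0.03,0.061,0],0.094,12]
    - [[0.03,0.061,0],0.094,12]
    - [[0.03,0.061,0],0.094,12]
    - [[0.03,0.061,0],0.094,12]

```text
time: 1.65
ee_pos: [0.4483, -0.0562, 0.2313]
orientation: [-2.071, -2.362, 0.001]
ft_force: [0.0, 0.4, -0.2]
width: 0.0103
gripper_force: 0.0
```

```bash
cat >> h.py <<'E'
try:
    _d=np.load("tray.npz"); RT,TT=_d["R"],_d["t"]
    tl=lambda w:((np.atleast_2d(w)[:,:2]-TT)@RT*1e3).round(1)
except Exception: pass
def st():
    from scipy.spatial.transform import Rotation as R
    o=env.observe(); M=R.from_rotvec(o["orientation"]).as_matrix()
    print("t",round(o["time"],2),"tcp",o["ee_pos"].round(4),"tray",tl(o["ee_pos"]),"yaw-in-tray",round(np.arctan2(M[1,0],M[0,0])-.1325-np.pi/2,3),"w",o["width"].round(4),"f",o["ft_force"].round(1))
def wash(cam):
    for m in env.masks_of("washer1",cam):
        ys,xs=np.nonzero(m["region"]); (c,r)=cv2.minEnclosingCircle(np.c_[xs,ys].astype(np.float32))
        print("washer",round(m["confidence"],2),np.round(c,0),tl(uv2w(cam,[(xs.mean(),ys.mean())],.059)),tl(uv2w(cam,[c],.059)),len(xs))
E
python3 - <<'E'
from h import *
st(); snap("wrist","wr1"); wash("wrist")
for p in [(25,-55),(-25,-55)]: pass
E
```

```text
Traceback (most recent call last):
  File "h.py", line 17, in st
    print("t",round(o["time"],2),"tcp",o["ee_pos"].round(4),"tray",tl(o["ee_pos"]),"yaw-in-tray",round(np.arctan2(M[1,0],M[0,0])-.1325-np.pi/2,3),"w",o["width"].round(4),"f",o["ft_force"].round(1))
                                                                                                                                                      ^^^^^^^^^^^^^^^^
AttributeError: 'float' object has no attribute 'round'
```

Request:
step_arm:
  moves:
    - [[0.02,0.04,0],0,12]
    - [[0.04,0.08,0],0,12]
    - [[0.06,0.12,0],0,12]
    - [[0.08,0.155,0],0,12]
    - [[0.105,0.196,0],0,12]
    - [[0.105,0.196,0],0,12]
    - [[0.105,0.196,0],0,12]
    - [[0.105,0.196,0],0,12]

```text
time: 2.45
ee_pos: [0.5532, 0.1389, 0.2313]
orientation: [-2.072, -2.361, 0.001]
ft_force: [-0.6, 0.5, 1.0]
width: 0.0104
gripper_force: 0.0
```

```bash
sed -i 's/o\["width"\].round(4)/round(o["width"],4)/' h.py
python3 - <<'E'
from h import *
st(); snap("wrist","wr1"); wash("wrist")
E
```

```text
t 2.45 tcp [0.5532 0.1389 0.2313] tray [[ -5.8 103.8]] yaw-in-tray -0.002 w 0.0104 f [-0.6  0.5  1. ]
washer 0.9 [323. 253.] [[-4.  70.3]] [[-3.4 70.4]] 1059
washer 0.83 [256. 271.] [[-60.2  54.2]] [[-60.3  54.5]] 1051
washer 0.67 [396. 275.] [[58.5 50.6]] [[58.5 50.4]] 1158
```

View pics/wr1.png

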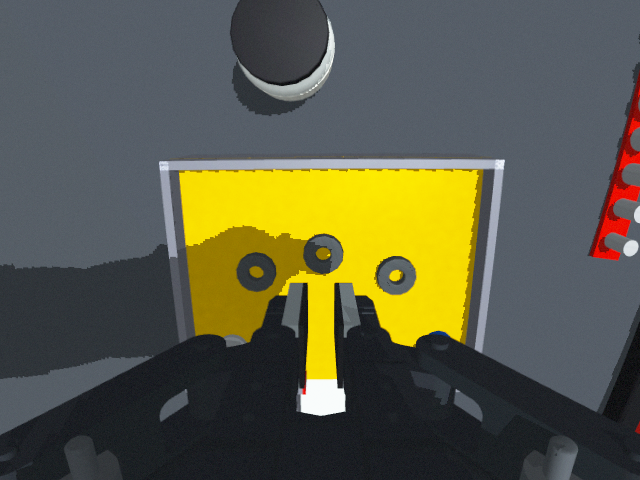

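```bash
python3 - <<'E'
from h import *
print(tl(uv2w("wrist",[(160,161.5),(504,160)],.072)), tl(uv2w("wrist",[(305,390),(333,390)],.072)))
E
```

```text
[[-127.3  147.8]
 [ 135.   148.5]] [[-19.6 -53.8]
 [  5.4 -53.9]]
```

Request:
step_arm:
  moves:
    - [[0.002,0,-0.04],0,12]
    - [[0.002,0,-0.08],0,12]
    - [[0.002,0,-0.12],0,12]
    - [[0.002,0,-0.15],0,12]
    - [[0.002,0,-0.165],0,12]
    - [[0.002,0,-0.172],0,12]
    - [[0.002,0,-0.176],0,12]
    - [[0.002,0,-0.176],0,12]

```text
time: 3.35
ee_pos: [0.5559, 0.14, 0.0558]
orientation: [2.071, 2.362, 0.001]
ft_force: [0.2, 0.1, 0.3]
width: 0.0105
gripper_force: 0.0
```

```bash
python3 - <<'E'
from h import *
st(); snap("wrist","wr2"); wash("wrist")
E
```

```text
t 3.35 tcp [0.5559 0.14   0.0558] tray [[ -3.  104.6]] yaw-in-tray -0.001 w 0.0105 f [0.2 0.1 0.3]
washer 0.97 [468. 404.] [[60.1 59.9]] [[60.5 59.9]] 368
washer 0.83 [173. 405.] [[-64.4  59.9]] [[-64.8  59.7]] 392
washer 0.6 [321. 379.] [[-2. 72.]] [[-1.9 73.3]] 2296
```

View pics/wr2.png

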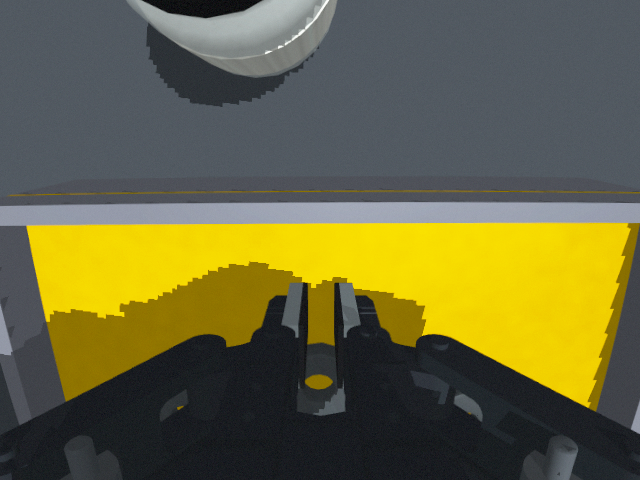

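Request:
step_arm:
  moves:
    - [[0,0,-0.003],0,12]
    - [[0.001,-0.01,-0.003],0,12]
    - [[0.003,-0.02,-0.003],0,12]
    - [[0.005,-0.03,-0.003],0,12]
    - [[0.0065,-0.04,-0.003],0,12]
    - [[0.008,-0.05,-0.003],0,12]
    - [[0.01,-0.06,-0.003],0,12]
    - [[0.0115,-0.07,-0.003],0,12]

```text
time: 4.25
ee_pos: [0.5673, 0.0694, 0.0523]
orientation: [-2.07, -2.363, -0.0]
ft_force: [-0.4, 0.4, 0.8]
width: 0.0102
gripper_force: 0.4
```

Request:
step_arm:
  moves:
    - [[0.0015,-0.008,0],0,12]
    - [[0.003,-0.016,0],0,12]
    - [[0.0042,-0.024,0],0,12]
    - [[0.0054,-0.032,0],0,12]
    - [[0.0066,-0.039,0],0,12]
    - [[0.0066,-0.039,0],0,12]

```text
time: 4.85
ee_pos: [0.5738, 0.0304, 0.0522]
orientation: [2.071, 2.362, -0.001]
ft_force: [0.1, 0.8, -0.2]
width: 0.0103
gripper_force: 0.0
```

```bash
python3 - <<'E'
from h import *
st(); im,_=snap("top","top2"); wash("top")
a=cv2.imread("pics/top2.png")[140:360,230:470]; b=np.zeros((480,640,3),np.uint8)
s,_=snap("scene","sc2"); cv2.imwrite("pics/c2.png",np.hstack([cv2.resize(a,(400,367),interpolation=cv2.INTER_CUBIC),cv2.resize(s[160:343,180:380,::-1],(400,367))]))
E
```

```text
t 4.85 tcp [0.5738 0.0304 0.0522] tray [[ 0.3 -6.5]] yaw-in-tray -0.001 w 0.0103 f [ 0.1  0.8 -0.2]
washer 0.69 [310. 212.] [[56.3 59.7]] [[55.9 58.1]] 99
washer 0.44 [322. 294.] [[-62.4  60.2]] [[-62.6  55.8]] 175
```

View pics/c2.png

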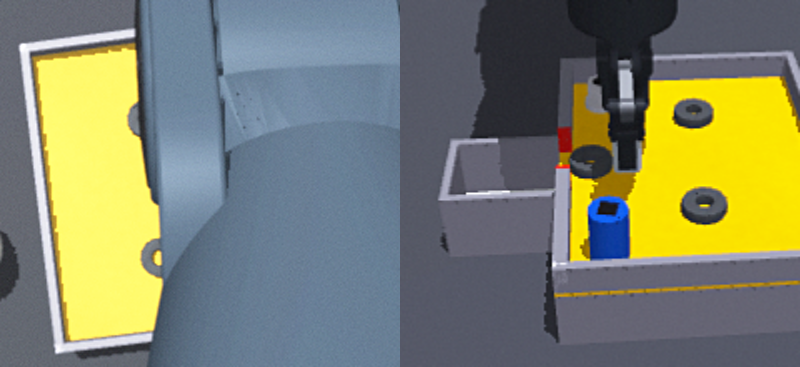

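```bash
python3 - <<'E'
from h import *
wash("scene")
# jambs in scene
hsv=cv2.cvtColor(cv2.imread("pics/sc2.png"),cv2.COLOR_BGR2HSV)[200:260,240:285]
red=cv2.inRange(hsv,(0,150,80),(8,255,255))|cv2.inRange(hsv,(174,150,80),(180,255,255)); n,l,s,c=cv2.connectedComponentsWithStats(red)
print(s[1:]+[240,200,0,0,0])
E
```

```text
washer 0.72 [332. 262.] [[61.7 49.6]] [[62.5 49.6]] 349
washer 0.64 [275. 241.] [[  4.3 -31.8]] [[  5.5 -32. ]] 323
washer 0.57 [326. 216.] [[-58.3  53.4]] [[-59.2  53.6]] 254
[[259 223   7  13  85]
 [258 242   7   2  12]
 [265 253   1   1   1]]
```

Request:
step_arm:
  moves:
    - [[0.001,-0.008,0],0,12]
    - [[0.003,-0.016,0],0,12]
    - [[0.004,-0.024,0],0,12]
    - [[0.005,-0.031,0],0,12]
    - [[0.006,-0.038,0],0,12]
    - [[0.006,-0.038,0],0,12]
    - [[0.006,-0.038,0],0,12]

```text
time: 5.75
ee_pos: [0.5797, -0.007, 0.0522]
orientation: [-2.071, -2.362, 0.0]
ft_force: [-0.0, -0.4, -0.4]
width: 0.0105
gripper_force: 0.0
```

```bash
python3 - <<'E'
from h import *
st(); snap("scene","sc3"); wash("scene")
E
```

```text
t 5.75 tcp [ 0.5797 -0.007   0.0522] tray [[  1.1 -44.2]] yaw-in-tray -0.001 w 0.0105 f [-0.  -0.4 -0.4]
washer 0.82 [326. 216.] [[-58.   53.1]] [[-57.8  53.2]] 258
washer 0.55 [332. 262.] [[61.  49.7]] [[61.4 49.9]] 361
washer 0.39 [253. 251.] [[ 27.8 -65.4]] [[ 28.1 -65.2]] 41
```

Request:
step_arm:
  moves:
    - [[-0.002,0.015,0.03],0,12]
    - [[-0.02,0.03,0.045],0.12,12]
    - [[-0.04,0.05,0.045],0.26,12]
    - [[-0.06,0.07,0.045],0.4,12]
    - [[-0.08,0.09,0.045],0.53,12]
    - [[-0.1025,0.11,0.045],0.66,12]
    - [[-0.1025,0.11,0.045],0.76,12]
    - [[-0.1025,0.11,0.045],0.76,12]

```text
time: 6.65
ee_pos: [0.4767, 0.1042, 0.0976]
orientation: [1.041, 2.964, 0.0]
ft_force: [0.6, 0.1, 0.2]
width: 0.0101
gripper_force: 0.0
```

```bash
python3 - <<'E'
from h import *
st(); snap("wrist","wr4"); wash("wrist"); snap("scene","sc4"); s=cv2.imread("pics/sc4.png")[160:340,180:420]
w=cv2.imread("pics/wr4.png"); cv2.imwrite("pics/c4.png",np.hstack([cv2.resize(s,(400,300)),cv2.resize(w,(400,300))]))
E
```

```text
t 6.65 tcp [0.4767 0.1042 0.0976] tray [[-86.2  79.5]] yaw-in-tray 0.763 w 0.0101 f [0.6 0.1 0.2]
washer 0.6 [320. 334.] [[-61.5  54.1]] [[-61.9  53.9]] 1352
```

View pics/c4.png

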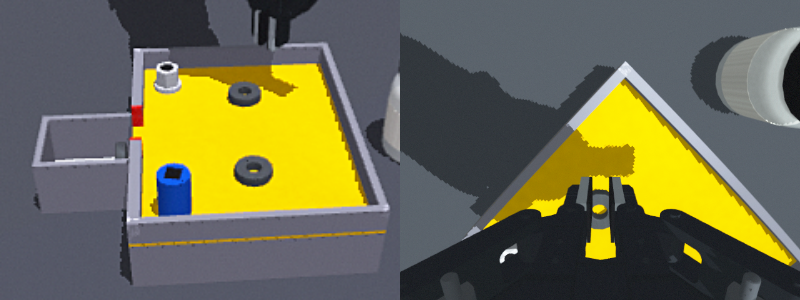

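```bash
python3 - <<'E'
from h import *
im,d=snap("scene","sc5")
p=env.camera_params("scene");T=np.array(p["world_from_camera"])
for m in env.masks_of("washer1","scene"):
    ys,xs=np.nonzero(m["region"])
    n=cv2.undistortPoints(np.c_[xs,ys].astype(float).reshape(-1,1,2),np.array(p["mtx"],float),np.array(p["D"],float)).reshape(-1,2)
    z=d[ys,xs]; P=(np.c_[n[:,0]*z,-n[:,1]*z,-z])@T[:3,:3].T+T[:3,3]
    q=tl(P); print(m["confidence"],len(xs),np.percentile(q,[10,50,90],axis=0).tolist(),np.percentile(P[:,2],[5,50,95]).round(4))
E
```

```text
0.9 374 [[49.0, 37.5], [63.8, 49.5], [74.37, 60.769999999999996]] [0.0522 0.061  0.0626]
0.64 252 [[-68.9, 41.24], [-54.6, 53.55], [-45.6, 65.2]] [0.0539 0.0611 0.0628]
```

```bash
python3 - <<'E'
from h import *
im,d=env.get_image("scene")
p=env.camera_params("scene");T=np.array(p["world_from_camera"])
hsv=cv2.cvtColor(im,cv2.COLOR_RGB2HSV)
for v in range(234,262,3):
    for u in (248,251,254,257):
        n=cv2.undistortPoints(np.array([[[u,v]]],float),np.array(p["mtx"],float),np.array(p["D"],float)).reshape(2)
        z=d[v,u]; P=T[:3,:3]@np.array([n[0]*z,-n[1]*z,-z])+T[:3,3]
        print((u,v),hsv[v,u][2],tl(P)[0],int(P[2]*1e3),end=' | ')
    print()
E
```

```text
(248, 234) 116 [-28.5 -76. ] 49 | (251, 234) 115 [-29.9 -71.4] 48 | (254, 234) 117 [-27.4 -66.4] 49 | (257, 234) 118 [-29.  -61.7] 48 | 
(248, 237) 115 [-27.8 -76.4] 43 | (251, 237) 115 [-27.1 -71.6] 44 | (254, 237) 116 [-29.6 -67. ] 42 | (257, 237) 90 [-27.4 -62. ] 43 | 
(248, 240) 116 [-28.5 -77. ] 37 | (251, 240) 114 [-31.  -72.5] 35 | (254, 240) 114 [-28.1 -67.3] 37 | (257, 240) 92 [-29.8 -62.7] 35 | 
(248, 243) 114 [-28.3 -77.5] 31 | (251, 243) 116 [-30.8 -72.9] 29 | (254, 243) 115 [-27.1 -67.7] 31 | (257, 243) 136 [-28.6 -63. ] 30 | 
(248, 246) 117 [-30.3 -78.3] 23 | (251, 246) 93 [ -7.4 -71. ] 41 | (254, 246) 93 [ -7.7 -66.4] 40 | (257, 246) 84 [-29.7 -63.6] 23 | 
(248, 249) 119 [-29.9 -78.8] 17 | (251, 249) 114 [ -0.8 -70.8] 40 | (254, 249) 109 [  0.3 -66.1] 40 | (257, 249) 119 [-28.9 -63.9] 17 | 
(248, 252) 115 [-30.1 -79.3] 11 | (251, 252) 114 [  3.3 -70.9] 37 | (254, 252) 128 [  2.7 -66.3] 36 | (257, 252) 136 [-29.5 -64.5] 10 | 
(248, 255) 237 [ 35.4 -72.4] 57 | (251, 255) 163 [ 36.5 -67.9] 58 | (254, 255) 193 [ 35.2 -63.6] 56 | (257, 255) 145 [ 35.3 -59.2] 56 | 
(248, 258) 96 [ 41.8 -72.1] 57 | (251, 258) 120 [ 40.6 -67.9] 55 | (254, 258) 120 [ 42.6 -63.3] 57 | (257, 258) 166 [ 64.1 -57. ] 74 | 
(248, 261) 116 [ 42.6 -72.5] 52 | (251, 261) 115 [ 39.8 -68.4] 49 | (254, 261) 115 [ 40.5 -64. ] 49 | (257, 261) 171 [ 68.5 -57. ] 72 |
```

Request:
step_arm:
  moves:
    - [[0,0,-0.025],0,12]
    - [[0,0,-0.04],0,12]
    - [[0,0,-0.0452],0,12]
    - [[0,0,-0.0452],0,12]
    - [[0.007,-0.0055,-0.0452],0,12]
    - [[0.014,-0.011,-0.0452],0,12]
    - [[0.021,-0.017,-0.0452],0,12]
    - [[0.028,-0.0225,-0.0452],0,12]

```text
time: 7.75
ee_pos: [0.5063, 0.0802, 0.0525]
orientation: [1.046, 2.961, 0.001]
ft_force: [-0.0, 0.2, 1.4]
width: 0.01
gripper_force: 0.3
```

Request:
step_arm:
  moves:
    - [[0.007,-0.0055,0],0,12]
    - [[0.014,-0.011,0],0,12]
    - [[0.021,-0.017,0],0,12]
    - [[0.028,-0.0225,0],0,12]
    - [[0.035,-0.028,0],0,12]
    - [[0.042,-0.034,0],0,12]
    - [[0.0492,-0.0397,0],0,12]
    - [[0.0492,-0.0397,0],0,12]

```text
time: 8.55
ee_pos: [0.5555, 0.0404, 0.052]
orientation: [1.047, 2.961, -0.0]
ft_force: [0.5, -0.4, 0.6]
width: 0.0102
gripper_force: 0.0
```

```bash
python3 - <<'E'
from h import *
st(); snap("scene","sc6"); wash("scene")
E
```

```text
t 8.55 tcp [0.5555 0.0404 0.052 ] tray [[-16.5   5.9]] yaw-in-tray 0.759 w 0.0102 f [ 0.5 -0.4  0.6]
washer 0.88 [288. 240.] [[  4.4 -12.5]] [[  4.3 -12.5]] 287
washer 0.72 [332. 262.] [[61.  49.8]] [[60.3 49.8]] 354
washer 0.44 [252. 250.] [[ 24.7 -66.3]] [[ 24.4 -66.8]] 75
```

Request:
step_arm:
  moves:
    - [[-0.0078,0.0062,0],0,12]
    - [[-0.005,0.009,0],-0.13,12]
    - [[-0.001,0.0122,0],-0.26,12]
    - [[0.0025,0.0154,0],-0.38,12]
    - [[0.007,0.0172,0],-0.51,12]
    - [[0.0115,0.0186,0],-0.64,12]
    - [[0.0158,0.0198,0],-0.76,12]
    - [[0.0158,0.0198,0],-0.76,12]

```text
time: 9.45
ee_pos: [0.5698, 0.0617, 0.0521]
orientation: [-2.071, -2.362, 0.0]
ft_force: [-0.5, -1.3, 0.7]
width: 0.0106
gripper_force: 0.0
```

Request:
step_arm:
  moves:
    - [[0.001,-0.008,0],0,12]
    - [[0.002,-0.016,0],0,12]
    - [[0.003,-0.025,0],0,12]
    - [[0.005,-0.035,0],0,12]

```text
time: 9.85
ee_pos: [0.575, 0.0249, 0.0521]
orientation: [-2.069, -2.364, 0.0]
ft_force: [-0.8, -0.2, -0.2]
width: 0.0103
gripper_force: 0.1
```

```bash
python3 - <<'E'
from h import *
st(); snap("scene","sc7"); wash("scene")
E
```

```text
t 9.85 tcp [0.575  0.0249 0.0521] tray [[  0.7 -12. ]] yaw-in-tray 0.0 w 0.0103 f [-0.8 -0.2 -0.2]
washer 0.69 [271. 239.] [[  2.6 -37.8]] [[  0.2 -38.3]] 280
washer 0.6 [332. 262.] [[61.7 49.8]] [[62.5 49.7]] 390
washer 0.49 [252. 250.] [[ 24.5 -66.5]] [[ 24.4 -66.8]] 69
```

Request:
step_arm:
  moves:
    - [[0.0015,-0.008,0],0,12]
    - [[0.0035,-0.02,0],0,12]
    - [[0.0056,-0.035,0],0,12]
    - [[0.0056,-0.035,0],0,12]
    - [[0.0056,-0.035,0],0,12]

```text
time: 10.45
ee_pos: [0.5808, -0.0098, 0.052]
orientation: [-2.071, -2.362, 0.0]
ft_force: [0.1, -0.3, 0.6]
width: 0.0101
gripper_force: 0.0
```

```bash
python3 - <<'E'
from h import *
st(); im,_=snap("scene","sc8"); wash("scene")
cv2.imwrite("pics/c8.png",cv2.resize(im[190:310,180:340,::-1],(800,600),interpolation=cv2.INTER_CUBIC))
E
```

```text
t 10.45 tcp [ 0.5808 -0.0098  0.052 ] tray [[  1.9 -47.2]] yaw-in-tray -0.002 w 0.0101 f [ 0.1 -0.3  0.6]
washer 0.91 [332. 261.] [[61.  49.8]] [[59.4 49.9]] 374
```

View pics/c8.png

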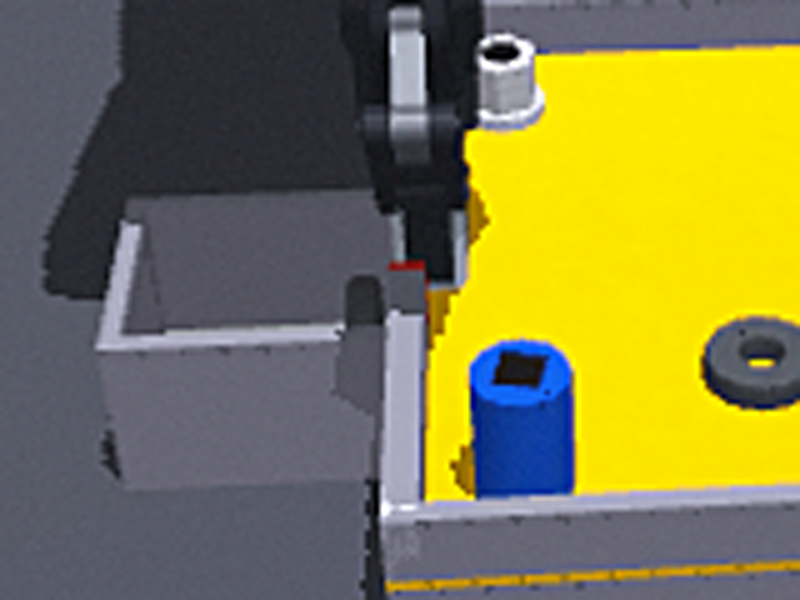

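Request:
step_arm:
  moves:
    - [[-0.002,0.015,0.03],0,12]
    - [[0.005,0.04,0.045],-0.12,12]
    - [[0.02,0.065,0.045],-0.25,12]
    - [[0.035,0.09,0.045],-0.38,12]
    - [[0.05,0.115,0.045],-0.51,12]
    - [[0.0638,0.1338,0.045],-0.64,12]
    - [[0.0638,0.1338,0.045],-0.74,12]
    - [[0.0638,0.1338,0.045],-0.74,12]

```text
time: 11.35
ee_pos: [0.6445, 0.1259, 0.0966]
orientation: [-2.784, -1.455, 0.001]
ft_force: [-0.1, -0.9, 0.2]
width: 0.0101
gripper_force: 0.0
```

```bash
python3 - <<'E'
from h import *
st(); env.get_image("wrist"); wash("wrist")
im,_=snap("scene","sc9");tp,_=snap("top","top9"); wash("top")
cv2.imwrite("pics/c9.png",np.hstack([cv2.resize(im[210:300,190:290,::-1],(400,360),interpolation=cv2.INTER_CUBIC),cv2.resize(tp[195:276,380:470,::-1],(400,360),interpolation=cv2.INTER_CUBIC)]))
E
```

```text
t 11.35 tcp [0.6445 0.1259 0.0966] tray [[82.9 78.9]] yaw-in-tray -0.74 w 0.0101 f [-0.1 -0.9  0.2]
washer 0.89 [323. 338.] [[58.4 51.3]] [[59.6 50.9]] 1429
washer 0.54 [425. 233.] [[   4.5 -101. ]] [[   4.4 -101. ]] 407
```

View pics/c9.png

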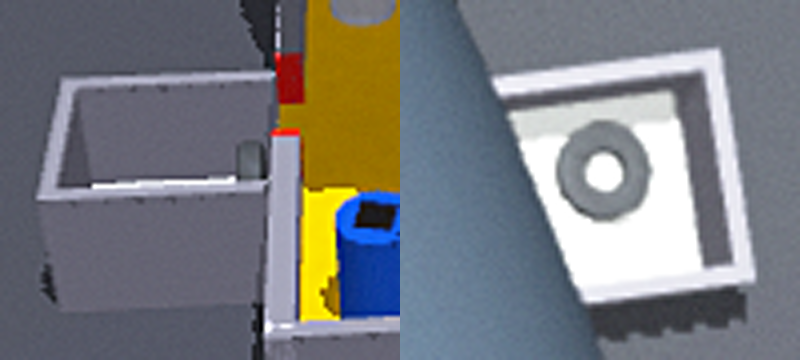

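Request:
step_arm:
  moves:
    - [[0,0,-0.025],0,12]
    - [[0,0,-0.039],0,12]
    - [[0,0,-0.0442],0,12]
    - [[0,0,-0.0442],0,12]
    - [[-0.005,-0.0075,-0.0442],0,12]
    - [[-0.01,-0.015,-0.0442],0,12]
    - [[-0.015,-0.0222,-0.0442],0,12]
    - [[-0.02,-0.0297,-0.0442],0,12]

```text
time: 12.4
ee_pos: [0.6243, 0.0943, 0.0535]
orientation: [2.785, 1.454, 0.001]
ft_force: [0.8, 0.4, 0.5]
width: 0.0105
gripper_force: 0.4
```

Request:
step_arm:
  moves:
    - [[-0.005,-0.0075,0],0,12]
    - [[-0.01,-0.015,0],0,12]
    - [[-0.015,-0.0222,0],0,12]
    - [[-0.02,-0.0297,0],0,12]
    - [[-0.025,-0.037,0],0,12]
    - [[-0.029,-0.043,0],0,12]
    - [[-0.033,-0.049,0],0,12]
    - [[-0.033,-0.049,0],0,12]

```text
time: 13.2
ee_pos: [0.5908, 0.0452, 0.0528]
orientation: [-2.785, -1.454, 0.001]
ft_force: [0.0, 1.1, -0.3]
width: 0.0101
gripper_force: 0.0
```

```bash
python3 - <<'E'
from h import *
st(); snap("scene","sc10"); wash("scene")
E
```

```text
t 13.2 tcp [0.5908 0.0452 0.0528] tray [[19.1  6. ]] yaw-in-tray -0.741 w 0.0101 f [ 0.   1.1 -0.3]
washer 0.66 [252. 249.] [[ 23.8 -66.7]] [[ 23.8 -66.1]] 57
washer 0.55 [284. 241.] [[  6.1 -18.8]] [[  6.5 -17.8]] 150
washer 0.45 [434. 223.] [[-24.6 229. ]] [[-25.4 229.3]] 2888
```

Request:
step_arm:
  moves:
    - [[0.0057,0.0082,0],0,12]
    - [[0.002,0.0106,0],0.12,12]
    - [[-0.0025,0.0124,0],0.25,12]
    - [[-0.0067,0.0138,0],0.37,12]
    - [[-0.0112,0.0145,0],0.5,12]
    - [[-0.0157,0.0147,0],0.62,12]
    - [[-0.02,0.0146,0],0.74,12]
    - [[-0.02,0.0146,0],0.74,12]

```text
time: 14.1
ee_pos: [0.5716, 0.0615, 0.0528]
orientation: [-2.067, -2.365, 0.0]
ft_force: [0.8, 0.4, 1.5]
width: 0.0102
gripper_force: 0.0
```

Request:
step_arm:
  moves:
    - [[0.001,-0.008,0],0,12]
    - [[0.002,-0.016,0],0,12]
    - [[0.003,-0.025,0],0,12]
    - [[0.005,-0.035,0],0,12]

```text
time: 14.5
ee_pos: [0.5768, 0.0247, 0.0528]
orientation: [-2.071, -2.362, 0.0]
ft_force: [0.2, 0.1, -0.2]
width: 0.0103
gripper_force: 0.2
```

```bash
python3 - <<'E'
from h import *
st(); snap("scene","sc11"); wash("scene")
E
```

```text
t 14.5 tcp [0.5768 0.0247 0.0528] tray [[  2.4 -12.5]] yaw-in-tray -0.002 w 0.0103 f [ 0.2  0.1 -0.2]
washer 0.58 [271. 241.] [[  5.4 -37.3]] [[  5.4 -38.2]] 292
```

Request:
step_arm:
  moves:
    - [[0.001,-0.008,0],0,12]
    - [[0.0025,-0.02,0],0,12]
    - [[0.0046,-0.035,0],0,12]
    - [[0.0046,-0.035,0],0,12]
    - [[0.0046,-0.035,0],0,12]

```text
time: 15.1
ee_pos: [0.5812, -0.0101, 0.0528]
orientation: [-2.071, -2.362, 0.0]
ft_force: [-0.4, 0.3, 0.1]
width: 0.0102
gripper_force: 0.0
```

Request:
step_arm:
  moves:
    - [[-0.002,0.015,0.02],0,12]
    - [[-0.004,0.03,0.05],0,12]
    - [[-0.004,0.03,0.1],0,12]
    - [[-0.02,-0.01,0.14],0,12]
    - [[-0.06,-0.05,0.16],0,12]
    - [[-0.1,-0.09,0.16],0,12]
    - [[-0.13,-0.13,0.16],0,12]
    - [[-0.15,-0.17,0.16],0,12]

```text
time: 15.9
ee_pos: [0.4384, -0.1649, 0.2133]
orientation: [2.068, 2.364, 0.001]
ft_force: [1.1, -1.3, -0.1]
width: 0.0102
gripper_force: 0.0
```

Request:
step_arm:
  moves:
    - [[-0.02,-0.04,0],0,12]
    - [[-0.04,-0.09,0],0,12]
    - [[-0.06,-0.13,0],0,12]
    - [[-0.06,-0.16,0],0,12]
    - [[-0.06,-0.2,0],0,12]
    - [[-0.06,-0.2,0],0,12]

```text
time: 16.5
ee_pos: [0.38, -0.3682, 0.2123]
orientation: [2.073, 2.359, -0.001]
ft_force: [1.1, -0.4, 0.9]
width: 0.0102
gripper_force: 0.0
```

```bash
python3 - <<'E'
from h import *
st(); im,_=snap("scene","sc12"); wash("scene"); tp,_=snap("top","top12"); wash("top")
cv2.imwrite("pics/c12.png",np.hstack([cv2.resize(im[170:350,180:420,::-1],(400,300),interpolation=cv2.INTER_CUBIC),cv2.resize(tp[140:350,190:470,::-1],(400,300),interpolation=cv2.INTER_CUBIC)]))
E
```

```text
t 16.5 tcp [ 0.38   -0.3682  0.2123] tray [[-244.5 -376. ]] yaw-in-tray -0.004 w 0.0102 f [ 1.1 -0.4  0.9]
washer 0.61 [235. 254.] [[ 31.6 -91.4]] [[ 32.3 -91.5]] 40
washer 0.68 [426. 232.] [[   7.  -106.5]] [[   5.3 -102.5]] 171
washer 0.58 [403. 246.] [[ -9.4 -66.1]] [[ -9.6 -66.6]] 198
```

View pics/c12.png

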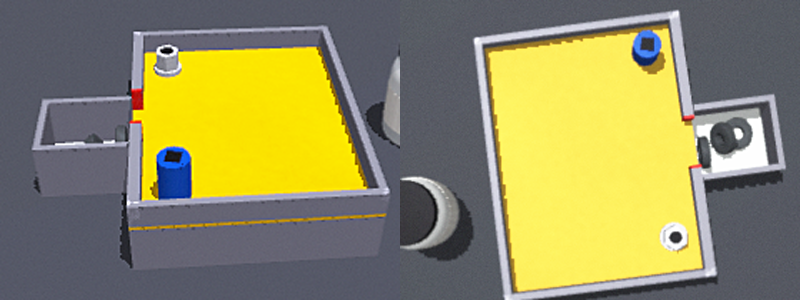

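The picture shows all three washers in the slot: one flat, one leaning on it, and one on edge near the gate. The deck is clear, and the nut, socket and jar haven't moved.

```bash
python3 -c "
from plant import env
print(env.job_done())"
```

```text
the job is handed in; nothing more can be done
None
```

All three washers were swept one at a time through the gate into the slot; the nut, socket and jar were left standing where they were, and the job was handed in at about 16.6 s.

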